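Seat the rocking pot lid

TASK

It is breezy up here and dust gets into the sugar: one of the four identical stoneware pots has its lid sitting crooked, caught on the rim. Press on the lids with a fingertip to find the one that rocks, then push that lid sideways until it drops home, flat in its pot's mouth. Do not pick any lid up, keep the four pots standing where they are with all lids seated, and leave the other things alone.

Things in the scene. Friction and masses are not known exactly. Their poses are not given: they have to be found in the camera images.
- lid_1: lid of the pot at mouth_1; all four lids are identical: white stoneware disc, diameter 104 mm, 6 mm thick, about 0.17 kg, flat on top round a central knob (diameter 26 mm, 20 mm tall); below, a locating ring (outer diameter 77 mm, 5 mm deep) drops into the pot's mouth. Held by its weight alone. Origin: centre of the disc's flat underside; z up through the knob
- lid_2: lid of the pot at mouth_2, same as lid_1. A seated lid lies flat with its origin level with the pot's rim (top of disc 6 mm above the rim, 81 mm above the sheet), its ring with 2.5 to 4 mm of play all round in the mouth; pressed on top it is firm, except at the 5 mm of edge that overhangs the pot
- lid_3: lid of the pot at mouth_3, same as lid_1. At the start exactly one of the four (any of them) is unseated: 6.5 to 8.5 mm off its pot's axis, its ring caught on the rim, so it leans 4 to 5 degrees, high on the side to which it is displaced. Pressed on top near the edge of its high half with 3 N it rocks down 2 to 4 mm, then stops, 5 mm too high, and rocks back when let go; its low side feels firm
- lid_4: lid of the pot at mouth_4, same as lid_1. An unseated lid, pushed sideways at its edge or knob from its high side towards the low side with about 1 to 3 N, slides 3 to 6 mm back over the rim and drops in by its own weight; pushed on, its ring meets the mouth's far wall and the pot would slide
- mouth_1 (a point): centre of a pot's mouth, level with its rim; the pots are identical, upright, straight-sided white stoneware: 94 mm outside diameter, mouth 82 mm, 75 mm tall, standing free and full (about 0.85 kg) on the steel sheet, in a rough row along y, at least 155 mm apart centre to centre
- mouth_2 (a point): centre of the mouth of an identical pot, level with its rim
- mouth_3 (a point): centre of the mouth of an identical pot, level with its rim
- mouth_4 (a point): centre of the mouth of an identical pot, level with its rim
- butter_dish: white ceramic butter dish, tray 120 x 190 mm, with its box-shaped cover on (92 x 162 mm, 60 mm high, loop handle to 82 mm), origin at the centre of its underside; a bystander
- cruet: green glass condiment cruet with handle and cork, 72 mm wide, 155 mm tall, origin at the centre of its underside; a bystander
- spoon_rest: bamboo spoon rest, round dish 104 mm across and 16 mm high with a flat 100 mm tail, origin under the dish's centre; a bystander
- spatula: black plastic spatula, 280 mm long, lying flat on the sheet; a bystander
Mind the look-alikes: they are no part of the job. What is shaped like the lid_4 but green is not meant.

How it is judged:
By the outcome, as a careful person would: the job done as asked, in the order asked, and still so for the second after the job is handed in, with the robot touching nothing.
It also fails if it takes over 61 s, if anything falls off the work surface, if the arm or the gripper's body presses on something with over 40 N, if the wrist force passes 120 N, or if a joint passes its speed limit or range.

ROBOT

A 7-joint arm with a two-finger parallel gripper is mounted at the origin on the work surface. World frame = base frame: x ahead of the robot, y to its left, z up, the work surface at z = 0. Lengths are in m, angles in rad, forces in N, time in s.
With the tool pointing down it reaches from about 0.375 to 0.925 m from the base axis. Payload 3.1 kg.
Tool frame: the origin (TCP) lies midway between the tips of the shut fingers; the grasp point (between the pads) lies 19 mm behind it; z points along the fingers, x is the direction in which the jaws open and shut, and the axes are right-handed (so a half turn about z gives the same grasp; the last joint's range is limited). The gripper opens to 85 mm and grips with 20 to 120 N. Pads are 22 mm wide; open, the fingers measure 114 mm over their backs; the gripper's body (76 mm by 85 mm) begins 54 mm behind the grasp point. The pads swing forward as they close: fully open they stand 13 mm farther back than shut.
Start: joints at [1.177, 0.383, 0.044, 1.598, -0.018, 1.161, -0.05], TCP at [0.189, -0.622, 0.231] pointing down, gripper open.
Joint ranges: [-2.61, 2.61], [-0.41, 2.15], [-1.48, 1.57], [0, 2.5], [-1.57, 4.71], [0.05, 1.97], [-2.85, 2.85]. Speed limits (rad/s): [2.79, 2.79, 3.14, 3.14, 3.14, 3.14, 3.14].

INTERFACE

Orientations are given as a rotation vector (axis times angle).
In Python, from plant import manip gives the robot as it stands. The module is installed in compiled form; this text tells all that it offers.
- The arm moves only by the tool arm_command, never from a script. Its argument "moves" is a list of rows, each an object with "gripper": the opening, from 0 (shut) to 1 (fully open); "xyz": the shift along the tool's x, y, z in m, a list of three; "spin": the turn about the tool's z in rad. In form: [{"gripper": gripper, "xyz": [dx, dy, dz], "spin": spin}, ...]. A call has 1 to 10 rows; each row is the pose to reach, as a shift and turn from the pose commanded when the call began, along the tool's axes at that moment; what a row does not reach only later rows make up. A row lasts 1/10 s, in which the tool goes at most 50 mm and 8.59 degrees, less where a joint would pass 70% of its speed; a pose out of reach is approached as far as the arm can. A call with a gripper value outside its range is refused whole. The fingers move at their own pace and stop on an object; "grip_force" is the grip in N (left out, the last holds). Time passes only in rows, so rows that repeat a pose let the fingers close. It gives the time, the measured TCP pose, the force and the opening at its end, in the units of the state.
- manip.read_state(): the state, without advancing time (a new reading comes with each control period).
- manip.grab_frame(name): name is "scene" or "side" or "wrist"; returns a dict with "image" (420x560x3 uint8, blue, green, red), "fovy" (degrees; the focal length in pixels is half the picture's height over the tangent of half this angle, whatever the lens; pixels are square), "cx", "cy" (the principal point, pixels), "distortion" ([k1, k2, p1, p2, k3] as OpenCV has them; the pictures are not rectified), "rvec" (rotation vector, rad) and "tvec" (3), from world to camera coordinates, as OpenCV has them. Camera axes: x right, y down, z forward; pixel columns grow to the right and rows downward; lengths in m; the calibration is good to about 2 mm. A picture is of the moment at which its call begins. There is no depth.
- manip.close_job(): hands the job in, once; it reports no verdict.
The state is a dict: "time_s": time; "q": joint angles; "qd": joint speeds; "tau": joint torques, N m; "ee_pos": TCP position; "orientation": TCP orientation; "contact_force": force on the tool from outside, world axes, zero at the start; "ft_torque": the same for the moment, N m; "width": opening from 0.0 (shut) to 1.0 (fully open).
Only numpy, scipy, OpenCV 4.12 (cv2) and the standard library are available. Lean on these libraries where they do the work, as an engineer would, in place of code of your own. Each camera call takes 0.05 s, during which the arm holds its last target.

## Working session

There is one attempt and no reset: what is moved stays moved. The work goes in short steps, Python scripts to look and compute and a tool call to move; the robot and the scene stay as the last step left them, time stands still between calls to the robot, and variables do not carry over. Pictures are saved under pics/ and viewed, and the job is handed in when it is done.

Besides the shell and the picture viewer there is one more tool, called after "Request:" as name(argument=value, ...) on one line, values as JSON. arm_command: Moves the arm, as the interface text tells. Its arguments: {"type":"object","properties":{"moves":{"type":"array"},"grip_force":{"type":"number"}},"required":["moves"]}

```bash
mkdir -p pics
cat > h.py <<'E'
import numpy as np, cv2, json
from plant import manip
def cam(f):
    h,w=f["image"].shape[:2]; fl=h/2/np.tan(np.radians(f["fovy"])/2)
    K=np.array([[fl,0,f["cx"]],[0,fl,f["cy"]],[0,0,1]]); R=cv2.Rodrigues(np.array(f["rvec"],float))[0]
    return K,np.array(f["distortion"],float),R,np.array(f["tvec"],float).reshape(3)
def ray(f,uv):
    K,d,R,t=cam(f); n=cv2.undistortPoints(np.array(uv,float).reshape(-1,1,2),K,d).reshape(-1,2)
    D=np.c_[n,np.ones(len(n))]@R; return -R.T@t,D
def onplane(f,uv,z):
    c,D=ray(f,uv); return c+D*((z-c[2])/D[:,2])[:,None]
def proj(f,P):
    K,d,R,t=cam(f); return cv2.projectPoints(np.array(P,float).reshape(-1,1,3),cv2.Rodrigues(R)[0],t,K,d)[0].reshape(-1,2)
def snap(name,tag):
    f=manip.grab_frame(name); cv2.imwrite(f"pics/{tag}.png",f["image"]); np.save(f"pics/{tag}.npy",f,allow_pickle=True); return f
def load(tag): return np.load(f"pics/{tag}.npy",allow_pickle=True).item()
E
python3 - <<'E'
from h import *
for n in("scene","side","wrist"):
    f=snap(n,n+"0"); K,d,R,t=cam(f); print(n,-R.T@t,R[2],f["fovy"],d)
s=manip.read_state()
for k in("time_s","ee_pos","orientation","contact_force","width"):print(k,s[k])
print(cv2.Rodrigues(np.array(s["orientation"],float))[0])
E
```

```text
scene [ 1.60491076 -0.2824489   0.85658307] [-0.78978793  0.20813009 -0.57698951] 54.422887098869545 [-0.0459109  0.         0.         0.         0.       ]
side [0.03085667 1.06176523 0.83751977] [ 0.37376992 -0.75205907 -0.54286573] 50.49441976594327 [-0.02874569  0.          0.          0.          0.        ]
wrist [ 0.25360475 -0.60190656  0.37253626] [-0.25174002 -0.07456606 -0.96491806] 61.454767963561636 [-0.0017933  0.         0.         0.         0.       ]
time_s 0.15
ee_pos [ 0.18926252 -0.62104371  0.23013619]
orientation [-2.52363937  1.86901752  0.00280209]
contact_force [ 0.19241322 -0.040255   -0.41798409]
width 0.9997301670242436
[[ 2.91576435e-01 -9.56547267e-01 -7.12696472e-04]
 [-9.56545104e-01 -2.91577293e-01  2.03614270e-03]
 [-2.15547285e-03  8.80350894e-05 -9.99997673e-01]]
```

View pics/scene0.png

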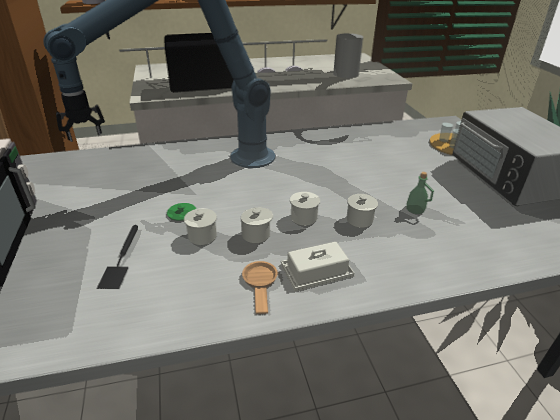

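View pics/side0.png

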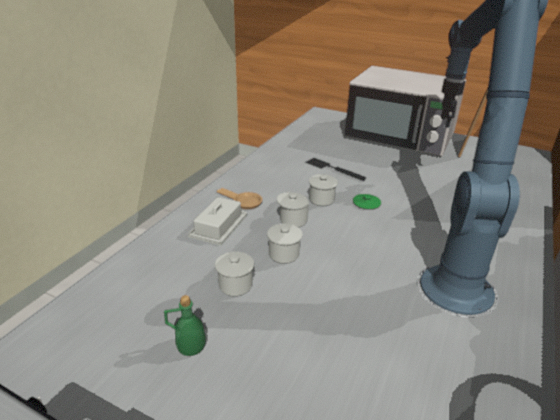

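View pics/wrist0.png

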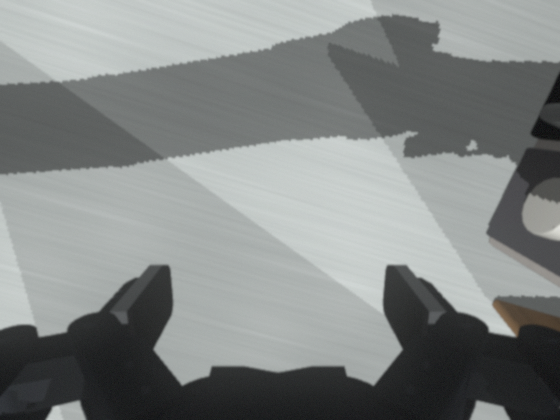

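The scene view shows four white pots, at about (201,226), (256,224), (305,208) and (362,211). The green lid look-alike is at (182,212), and the butter dish, cruet, spoon rest and spatula are all in frame. I'll enlarge the pots.

Run:
```python
from h import *
f=load("scene0")["image"][175:260,160:400]; cv2.imwrite("pics/sc_crop.png",cv2.resize(f,None,fx=3.3,fy=3.3,interpolation=cv2.INTER_CUBIC))
f=load("side0")["image"][165:305,200:350]; cv2.imwrite("pics/si_crop.png",cv2.resize(f,None,fx=4,fy=4,interpolation=cv2.INTER_CUBIC))
```

```text
(no output)
```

View pics/sc_crop.png

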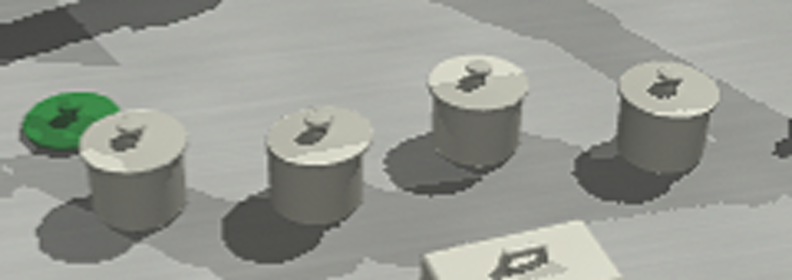

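View pics/si_crop.png

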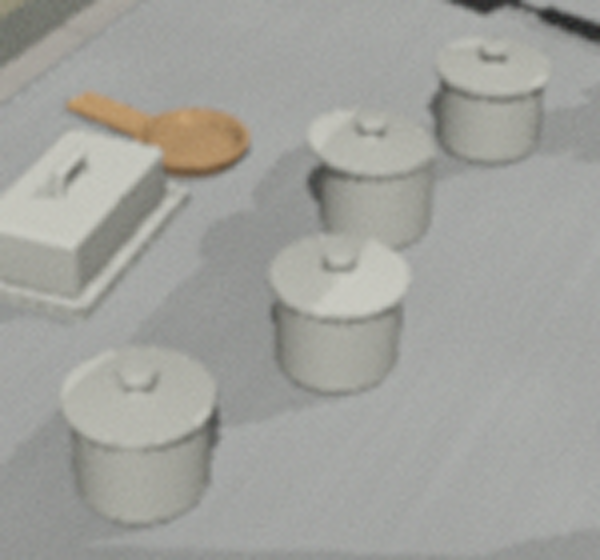

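The close-ups suggest that the second pot from the left in the scene view (crop 319,137) has a tilted lid that overhangs on one side. I'll measure positions and then test by pressing.

Run:
```python
from h import *
f=load("scene0"); print(onplane(f,[[200.3,217.4],[256.7,216.5],[304.8,199.8],[362.4,202]],0.081).round(4))
P=onplane(f,[[200.3,217.4],[256.7,216.5],[304.8,199.8],[362.4,202]],0.081)
g=load("side0"); c=np.array([[493,70],[370,143],[340,280],[139,400]])/4+[200,165]
print(onplane(g,c,0.081).round(4)); print(proj(g,P))
print(onplane(f,[[182,212],[320,262],[260,275],[418,212],[118,268],[132,232]],0.0).round(3))
```

```text
[[ 0.5227 -0.2664  0.081 ]
 [ 0.5581 -0.0895  0.081 ]
 [ 0.4995  0.0898  0.081 ]
 [ 0.5558  0.2784  0.081 ]]
[[ 0.5147 -0.2494  0.081 ]
 [ 0.5558 -0.0838  0.081 ]
 [ 0.4905  0.1022  0.081 ]
 [ 0.5466  0.2892  0.081 ]]
[[322.97801184 179.96699858]
 [292.63712123 199.79614709]
 [284.16669119 232.0254044 ]
 [233.94762249 261.69406401]]
[[ 0.362 -0.326  0.   ]
 [ 0.727  0.075  0.   ]
 [ 0.74  -0.117  0.   ]
 [ 0.553  0.512  0.   ]
 [ 0.615 -0.53   0.   ]
 [ 0.442 -0.496 -0.   ]]
```

Request:
arm_command(moves=[{"gripper": 0,"xyz": [-0.033,-0.032,-0.012],"spin": 0.03},{"gripper": 0,"xyz": [-0.066,-0.064,-0.024],"spin": 0.06},{"gripper": 0,"xyz": [-0.1,-0.096,-0.036],"spin": 0.09},{"gripper": 0,"xyz": [-0.133,-0.128,-0.048],"spin": 0.12},{"gripper": 0,"xyz": [-0.166,-0.16,-0.06],"spin": 0.15},{"gripper": 0,"xyz": [-0.2,-0.192,-0.072],"spin": 0.18},{"gripper": 0,"xyz": [-0.233,-0.224,-0.084],"spin": 0.21},{"gripper": 0,"xyz": [-0.266,-0.256,-0.096],"spin": 0.24},{"gripper": 0,"xyz": [-0.3,-0.288,-0.108],"spin": 0.27},{"gripper": 0,"xyz": [-0.333,-0.32,-0.12],"spin": 0.297}])

```text
time_s: 1.15
ee_pos: [0.3987, -0.2079, 0.3516]
orientation: [2.219, -2.224, 0.0]
contact_force: [0.7, -0.4, 0.3]
width: 0.0
```

Request:
arm_command(moves=[{"gripper": 0,"xyz": [-0.04,-0.02,-0.014],"spin": 0},{"gripper": 0,"xyz": [-0.08,-0.04,-0.028],"spin": 0},{"gripper": 0,"xyz": [-0.12,-0.06,-0.042],"spin": 0},{"gripper": 0,"xyz": [-0.16,-0.08,-0.056],"spin": 0},{"gripper": 0,"xyz": [-0.2,-0.1,-0.07],"spin": 0},{"gripper": 0,"xyz": [-0.2,-0.1,-0.07],"spin": 0},{"gripper": 0,"xyz": [-0.2,-0.1,-0.07],"spin": 0}])

```text
time_s: 1.85
ee_pos: [0.4989, -0.0086, 0.4213]
orientation: [2.224, -2.218, 0.0]
contact_force: [-0.2, -1.7, -0.4]
width: -0.003
```

Run:
```python
from h import *
f=snap("wrist","w1"); K,d,R,t=cam(f); print(-R.T@t,R[2])
s=manip.read_state(); print(s["time_s"],s["ee_pos"],s["contact_force"])
```

```text
[ 0.5660518  -0.00843493  0.56384628] [-0.26235073 -0.00097057 -0.9649721 ]
1.9 [ 0.49840265 -0.01051684  0.42075205] [ 0.06099761 -0.15172816 -0.22636634]
```

View pics/w1.png

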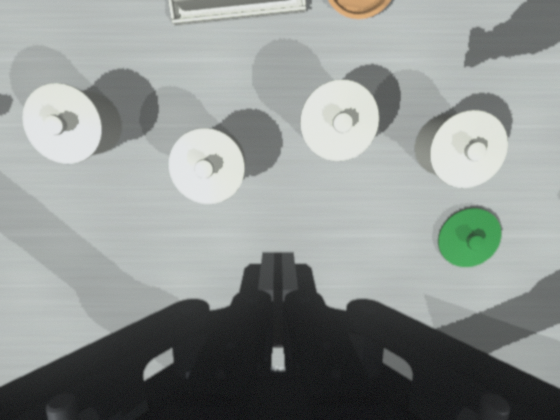

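The wrist view shows all four white lids, at about (62,124), (207,166), (340,120) and (468,149), and the green lid at (470,237). Next I'll fit outlines.

```bash
cat > lids.py <<'E'
from h import *
def lids(f,th=205):
    im=cv2.GaussianBlur(f["image"],(0,0),0.7); m=((im.min(2)>th)).astype(np.uint8)
    m=cv2.morphologyEx(m,cv2.MORPH_CLOSE,np.ones((3,3)))
    cs,_=cv2.findContours(m,cv2.RETR_EXTERNAL,cv2.CHAIN_APPROX_NONE); out=[]
    for c in cs:
        if cv2.contourArea(c)<1200: continue
        P=onplane(f,cv2.convexHull(c)[:,0],0.081)
        P=onplane(f,c[:,0],0.081)[:,:2]
        A=np.c_[2*P,np.ones(len(P))]; s=np.linalg.lstsq(A,(P**2).sum(1),rcond=None)[0]
        r=np.sqrt(s[2]+s[0]**2+s[1]**2); e=cv2.fitEllipse((P*1e3).astype(np.float32))
        res=np.hypot(*(P-s[:2]).T)-r
        print("px",c[:,0].mean(0).round(),"ctr",s[:2].round(4),"r",r.round(4),"rms",res.std().round(5),"ell",np.round(e[0],1),np.round(e[1],1),round(e[2]))
E
python3 - <<'E'
from lids import *
f=load("w1"); 
for th in (190,205,215): print(th); lids(f,th)
i=f["image"]; r=[i[70:220,10:260],i[70:220,290:540]]
cv2.imwrite("pics/w1c.png",cv2.resize(np.vstack(r),None,fx=2,fy=2,interpolation=cv2.INTER_CUBIC))
E
```

```text
190
px [206. 175.] ctr [0.4913 0.0893] r 0.0543 rms 0.00371 ell [491.8  89.6] [102.7 115.1] 102
px [469. 150.] ctr [ 0.5197 -0.2683] r 0.0517 rms 0.00079 ell [ 519.7 -268.3] [102.7 104.3] 148
px [ 60. 124.] ctr [0.5527 0.2794] r 0.0517 rms 0.0005 ell [552.7 279.4] [103.  103.8] 70
px [339. 121.] ctr [ 0.5571 -0.0901] r 0.0518 rms 0.0009 ell [557.1 -90.1] [102.1 105.3] 93
205
px [206. 166.] ctr [0.4964 0.0897] r 0.0506 rms 0.00046 ell [496.4  89.7] [100.8 101.8] 111
px [469. 149.] ctr [ 0.5202 -0.2675] r 0.0504 rms 0.00042 ell [ 520.2 -267.5] [100.4 101.1] 143
px [ 61. 123.] ctr [0.5531 0.2788] r 0.0504 rms 0.00039 ell [553.1 278.8] [100.5 101.1] 87
px [339. 121.] ctr [ 0.5577 -0.09  ] r 0.0507 rms 0.0006 ell [557.7 -90. ] [100.3 102.5] 86
215
px [206. 166.] ctr [0.4967 0.0897] r 0.0497 rms 0.00044 ell [496.7  89.7] [98.9 99.8] 134
px [469. 149.] ctr [ 0.5204 -0.2672] r 0.0494 rms 0.00037 ell [ 520.4 -267.2] [98.5 98.9] 121
px [ 61. 124.] ctr [0.553  0.2786] r 0.0495 rms 0.00039 ell [553.  278.6] [98.7 99.4] 136
px [339. 120.] ctr [ 0.5579 -0.09  ] r 0.0497 rms 0.00052 ell [557.9 -90. ] [ 98.5 100.3] 84
```

View pics/w1c.png

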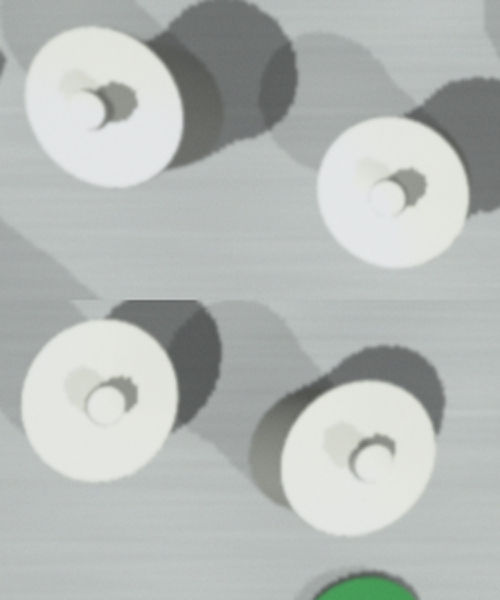

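Run:
```python
from h import *
a=load("scene0")["image"][195:250,230:285]; b=load("side0")["image"][180:240,265:325]
A=cv2.resize(a,(550,550),interpolation=cv2.INTER_CUBIC);B=cv2.resize(b,(600,600),interpolation=cv2.INTER_CUBIC)[:550]
cv2.imwrite("pics/bz.png",cv2.resize(np.hstack([A,B]),None,fx=.69,fy=.69))
a=load("w1"); i=a["image"]
z=[cv2.resize(i[y-45:y+45,x-45:x+45],(400,400),interpolation=cv2.INTER_CUBIC) for x,y in((62,124),(207,166),(340,120),(468,149))]
z=[cv2.convertScaleAbs(k,alpha=2.5,beta=-390) for k in z]
cv2.imwrite("pics/wz.png",cv2.resize(np.vstack([np.hstack(z[:2]),np.hstack(z[2:])]),(600,600)))
```

```text
(no output)
```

View pics/bz.png

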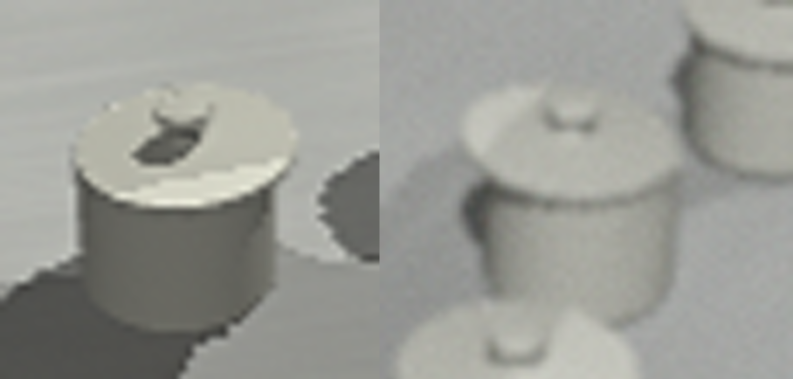

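View pics/wz.png

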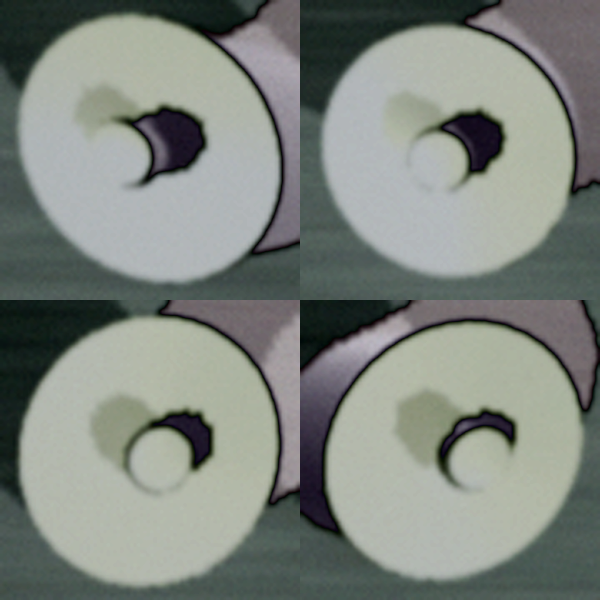

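The first wrist-view fits put the lids at these positions:

| Lid | Position (x, y) in m |
|---|---|
| A | (0.520, -0.268) |
| B | (0.558, -0.090) |
| C | (0.496, 0.090) |
| D | (0.553, 0.279) |

The radius fits 50–52 mm and the heights fit. Lid B's outline is foreshortened along y and shifted about 5 mm toward +y and +x of its pot, so I'll press it first on its presumed high side.

Request:
arm_command(moves=[{"gripper": 0,"xyz": [0.006,-0.01,0.04],"spin": 0},{"gripper": 0,"xyz": [0.012,-0.02,0.08],"spin": 0},{"gripper": 0,"xyz": [0.018,-0.03,0.12],"spin": 0},{"gripper": 0,"xyz": [0.024,-0.04,0.16],"spin": 0},{"gripper": 0,"xyz": [0.03,-0.05,0.2],"spin": 0},{"gripper": 0,"xyz": [0.036,-0.06,0.24],"spin": 0},{"gripper": 0,"xyz": [0.042,-0.07,0.275],"spin": 0},{"gripper": 0,"xyz": [0.0465,-0.0785,0.3],"spin": 0},{"gripper": 0,"xyz": [0.0465,-0.0785,0.315],"spin": 0},{"gripper": 0,"xyz": [0.0465,-0.0785,0.315],"spin": 0}])

```text
time_s: 2.9
ee_pos: [0.5739, -0.0584, 0.1032]
orientation: [2.214, -2.222, -0.008]
contact_force: [0.9, -0.3, -0.6]
width: -0.003
```

Run:
```python
from h import *
s=manip.read_state(); print(s["time_s"],s["ee_pos"],s["contact_force"])
f=snap("wrist","w2")
f=snap("scene","s2")["image"][150:270,180:340]; cv2.imwrite("pics/s2c.png",cv2.resize(f,None,fx=4,fy=4,interpolation=cv2.INTER_CUBIC))
```

```text
2.9 [ 0.57394967 -0.05841011  0.10321895] [ 0.91049421 -0.33983902 -0.56612097]
```

View pics/w2.png

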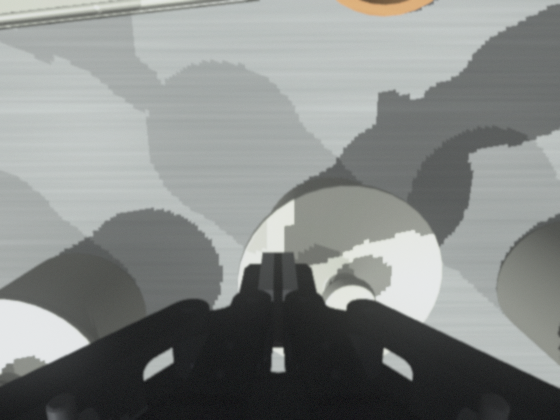

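View pics/s2c.png

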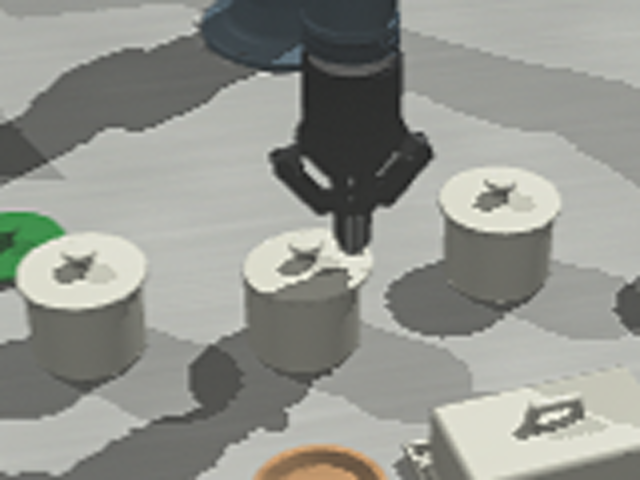

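The fingertip, at about (278,285) in the wrist image, is over the +y half of lid B and clear of the knob at (350,290). Now I'll lower it slowly.

Request:
arm_command(moves=[{"gripper": 0,"xyz": [0,0,0.004],"spin": 0},{"gripper": 0,"xyz": [0,0,0.008],"spin": 0},{"gripper": 0,"xyz": [0,0,0.011],"spin": 0},{"gripper": 0,"xyz": [0,0,0.012],"spin": 0},{"gripper": 0,"xyz": [0,0,0.012],"spin": 0}])

```text
time_s: 3.5
ee_pos: [0.577, -0.0566, 0.0942]
orientation: [2.22, -2.222, -0.0]
contact_force: [0.1, 0.5, 0.3]
width: -0.003
```

Request:
arm_command(moves=[{"gripper": 0,"xyz": [0,0,0.001],"spin": 0},{"gripper": 0,"xyz": [0,0,0.002],"spin": 0},{"gripper": 0,"xyz": [0,0,0.002],"spin": 0}])

```text
time_s: 3.8
ee_pos: [0.5771, -0.0566, 0.0921]
orientation: [2.22, -2.223, -0.0]
contact_force: [0.3, -0.2, -0.5]
width: -0.0
```

Request:
arm_command(moves=[{"gripper": 0,"xyz": [0,0,0.001],"spin": 0},{"gripper": 0,"xyz": [0,0,0.001],"spin": 0},{"gripper": 0,"xyz": [0,0,0.001],"spin": 0}])

```text
time_s: 4.1
ee_pos: [0.5772, -0.0567, 0.0912]
orientation: [2.22, -2.223, -0.0]
contact_force: [-0.7, -0.2, 0.1]
width: -0.0
```

Still no contact, so I'll go on in 1 mm steps.

Request:
arm_command(moves=[{"gripper": 0,"xyz": [0,0,0.001],"spin": 0},{"gripper": 0,"xyz": [0,0,0.002],"spin": 0},{"gripper": 0,"xyz": [0,0,0.002],"spin": 0}])

```text
time_s: 4.4
ee_pos: [0.577, -0.0567, 0.0891]
orientation: [2.22, -2.223, -0.0]
contact_force: [0.2, 0.3, -0.4]
width: -0.003
```

Request:
arm_command(moves=[{"gripper": 0,"xyz": [0,0,0.001],"spin": 0},{"gripper": 0,"xyz": [0,0,0.001],"spin": 0},{"gripper": 0,"xyz": [0,0,0.001],"spin": 0}])

```text
time_s: 4.7
ee_pos: [0.5773, -0.0566, 0.0884]
orientation: [-2.22, 2.223, -0.0]
contact_force: [0.5, -0.1, 2.3]
width: -0.002
```

Request:
arm_command(moves=[{"gripper": 0,"xyz": [0,0,0.001],"spin": 0},{"gripper": 0,"xyz": [0,0,0.001],"spin": 0},{"gripper": 0,"xyz": [0,0,0.001],"spin": 0}])

```text
time_s: 5.0
ee_pos: [0.5775, -0.0565, 0.0875]
orientation: [-2.22, 2.222, -0.0]
contact_force: [-0.2, 0.2, 1.1]
width: -0.0
```

Request:
arm_command(moves=[{"gripper": 0,"xyz": [0,0,0.001],"spin": 0},{"gripper": 0,"xyz": [0,0,0.001],"spin": 0},{"gripper": 0,"xyz": [0,0,0.001],"spin": 0}])

```text
time_s: 5.3
ee_pos: [0.5776, -0.0564, 0.0865]
orientation: [-2.22, 2.222, -0.001]
contact_force: [1.3, 1.4, 1.0]
width: -0.002
```

Request:
arm_command(moves=[{"gripper": 0,"xyz": [0,0,0.0007],"spin": 0},{"gripper": 0,"xyz": [0,0,0.0007],"spin": 0},{"gripper": 0,"xyz": [0,0,0.0007],"spin": 0}])

```text
time_s: 5.6
ee_pos: [0.5777, -0.0563, 0.0862]
orientation: [-2.22, 2.222, -0.001]
contact_force: [-0.3, 1.7, 4.0]
width: -0.001
```

Request:
arm_command(moves=[{"gripper": 0,"xyz": [0,0,0.0005],"spin": 0},{"gripper": 0,"xyz": [0,0,0.0005],"spin": 0},{"gripper": 0,"xyz": [0,0,0.0005],"spin": 0}])

```text
time_s: 5.9
ee_pos: [0.5777, -0.0563, 0.0862]
orientation: [-2.22, 2.222, -0.001]
contact_force: [-1.9, 1.2, 7.5]
width: 0.001
```

Lid B is the rocking one. The finger met it at about 88.5 mm, pushed it down about 2.3 mm with about 1 N, and it stopped hard at 86.2 mm, which is 5 mm too high. To get the lean direction, I'll take contact heights at the +x and −x sides.

Request:
arm_command(moves=[{"gripper": 0,"xyz": [0,0,-0.005],"spin": 0},{"gripper": 0,"xyz": [0,0,-0.012],"spin": 0},{"gripper": 0,"xyz": [0.017,-0.01,-0.012],"spin": 0},{"gripper": 0,"xyz": [0.034,-0.02,-0.012],"spin": 0},{"gripper": 0,"xyz": [0.034,-0.02,-0.007],"spin": 0},{"gripper": 0,"xyz": [0.034,-0.02,-0.005],"spin": 0},{"gripper": 0,"xyz": [0.034,-0.02,-0.005],"spin": 0},{"gripper": 0,"xyz": [0.034,-0.02,-0.004],"spin": 0},{"gripper": 0,"xyz": [0.034,-0.02,-0.004],"spin": 0}])

```text
time_s: 6.8
ee_pos: [0.5967, -0.0896, 0.0889]
orientation: [2.222, -2.221, -0.001]
contact_force: [0.8, -0.3, 0.1]
width: 0.001
```

Request:
arm_command(moves=[{"gripper": 0,"xyz": [0,0,0.001],"spin": 0},{"gripper": 0,"xyz": [0,0,0.001],"spin": 0},{"gripper": 0,"xyz": [0,0,0.001],"spin": 0}])

```text
time_s: 7.1
ee_pos: [0.5971, -0.0905, 0.0882]
orientation: [-2.22, 2.222, -0.0]
contact_force: [0.4, -0.2, -0.2]
width: 0.001
```

Request:
arm_command(moves=[{"gripper": 0,"xyz": [0,0,0.001],"spin": 0},{"gripper": 0,"xyz": [0,0,0.001],"spin": 0},{"gripper": 0,"xyz": [0,0,0.001],"spin": 0}])

```text
time_s: 7.4
ee_pos: [0.5974, -0.0905, 0.0873]
orientation: [-2.22, 2.222, -0.0]
contact_force: [0.5, 0.7, 1.1]
width: 0.0
```

Request:
arm_command(moves=[{"gripper": 0,"xyz": [0,0,0.001],"spin": 0},{"gripper": 0,"xyz": [0,0,0.001],"spin": 0},{"gripper": 0,"xyz": [0,0,0.001],"spin": 0}])

```text
time_s: 7.7
ee_pos: [0.5977, -0.0903, 0.0864]
orientation: [-2.22, 2.222, -0.001]
contact_force: [0.6, 0.7, 2.4]
width: 0.002
```

Request:
arm_command(moves=[{"gripper": 0,"xyz": [0,0,0.001],"spin": 0},{"gripper": 0,"xyz": [0,0,0.001],"spin": 0},{"gripper": 0,"xyz": [0,0,0.001],"spin": 0}])

```text
time_s: 8.0
ee_pos: [0.5979, -0.0902, 0.0862]
orientation: [-2.22, 2.222, -0.001]
contact_force: [-0.5, 1.4, 5.9]
width: 0.003
```

Request:
arm_command(moves=[{"gripper": 0,"xyz": [0,0,-0.005],"spin": 0},{"gripper": 0,"xyz": [0,0,-0.012],"spin": 0},{"gripper": 0,"xyz": [-0.02,0.015,-0.012],"spin": 0},{"gripper": 0,"xyz": [-0.039,0.039,-0.012],"spin": 0},{"gripper": 0,"xyz": [-0.039,0.039,-0.007],"spin": 0},{"gripper": 0,"xyz": [-0.039,0.039,-0.005],"spin": 0},{"gripper": 0,"xyz": [-0.039,0.039,-0.005],"spin": 0},{"gripper": 0,"xyz": [-0.039,0.039,-0.004],"spin": 0},{"gripper": 0,"xyz": [-0.039,0.039,-0.004],"spin": 0}])

```text
time_s: 8.9
ee_pos: [0.5587, -0.0525, 0.0891]
orientation: [-2.218, 2.224, -0.0]
contact_force: [-0.1, 0.2, -0.7]
width: -0.001
```

Request:
arm_command(moves=[{"gripper": 0,"xyz": [0,0,0.001],"spin": 0},{"gripper": 0,"xyz": [0,0,0.001],"spin": 0},{"gripper": 0,"xyz": [0,0,0.001],"spin": 0}])

```text
time_s: 9.2
ee_pos: [0.5583, -0.0517, 0.088]
orientation: [-2.22, 2.223, 0.0]
contact_force: [-0.3, 0.5, 0.1]
width: -0.001
```

Request:
arm_command(moves=[{"gripper": 0,"xyz": [0,0,0.001],"spin": 0},{"gripper": 0,"xyz": [0,0,0.001],"spin": 0},{"gripper": 0,"xyz": [0,0,0.001],"spin": 0}])

```text
time_s: 9.5
ee_pos: [0.5584, -0.0516, 0.0873]
orientation: [-2.22, 2.222, -0.0]
contact_force: [0.2, 0.1, 1.4]
width: -0.003
```

The contact heights are about equal at +x and +y (87.4 mm) and highest between them (88.5 mm), and the lid rocks at both. So the high side points to about 50° from +x toward +y, which agrees with the pictures. I'll go outside that edge with a finger face turned toward it.

Request:
arm_command(moves=[{"gripper": 0,"xyz": [0,0,-0.01],"spin": 0},{"gripper": 0,"xyz": [0,0,-0.02],"spin": 0.1},{"gripper": 0,"xyz": [-0.01,-0.02,-0.02],"spin": 0.24},{"gripper": 0,"xyz": [-0.02,-0.047,-0.02],"spin": 0.38},{"gripper": 0,"xyz": [-0.02,-0.047,-0.02],"spin": 0.52},{"gripper": 0,"xyz": [-0.02,-0.047,-0.02],"spin": 0.66},{"gripper": 0,"xyz": [-0.02,-0.047,-0.02],"spin": 0.7},{"gripper": 0,"xyz": [-0.02,-0.047,-0.02],"spin": 0.7}])

```text
time_s: 10.3
ee_pos: [0.6053, -0.0315, 0.1076]
orientation: [-1.324, 2.849, -0.0]
contact_force: [0.3, 1.0, 0.1]
width: 0.002
```

Run:
```python
from h import *
f=snap("wrist","w3"); g=snap("scene","s3")
s=manip.read_state(); print(s["time_s"],s["ee_pos"],s["contact_force"],s["q"][6]); print(cv2.Rodrigues(np.array(s["orientation"],float))[0].round(3))
a=g["image"][150:270,180:340]; cv2.imwrite("pics/s3c.png",cv2.resize(a,None,fx=4,fy=4,interpolation=cv2.INTER_CUBIC))
```

```text
10.4 [ 0.60527696 -0.03160402  0.1074956 ] [-0.79911547 -0.70824062  0.09931686] -2.437930626846642
[[-0.644 -0.765  0.   ]
 [-0.765  0.644  0.   ]
 [-0.    -0.    -1.   ]]
```

View pics/w3.png

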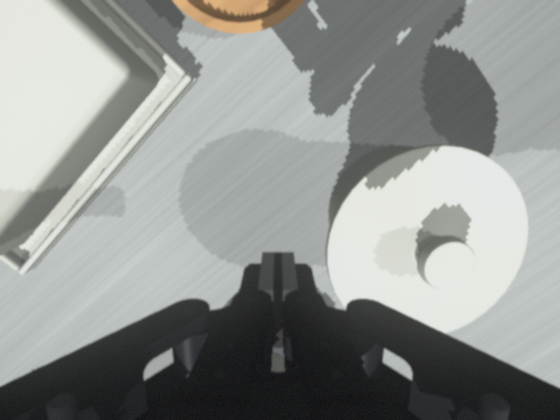

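View pics/s3c.png

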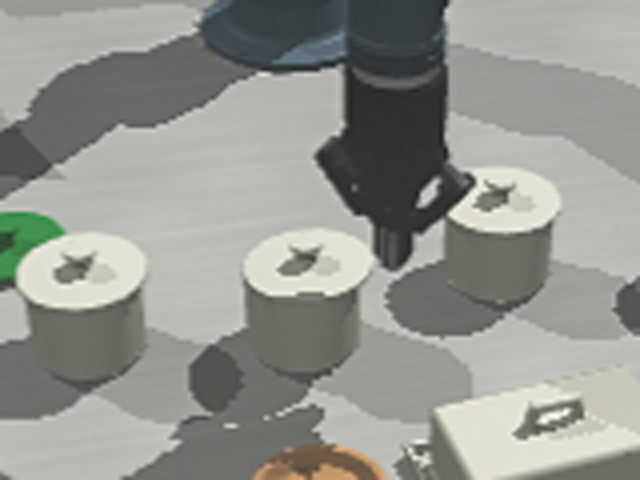

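The wrist view shows the fingertip at (278,270), just outside lid B's high edge at (330,240). The butter dish at (100,150) is clear. I'll lower the tip beside the edge, close the gap, and then push in small steps.

Request:
arm_command(moves=[{"gripper": 0,"xyz": [0,0,0.01],"spin": 0},{"gripper": 0,"xyz": [0,0,0.02],"spin": 0},{"gripper": 0,"xyz": [0,0,0.03],"spin": 0},{"gripper": 0,"xyz": [0,0,0.03],"spin": 0},{"gripper": 0,"xyz": [0.004,0,0.03],"spin": 0},{"gripper": 0,"xyz": [0.008,0,0.03],"spin": 0},{"gripper": 0,"xyz": [0.012,0,0.03],"spin": 0},{"gripper": 0,"xyz": [0.012,0,0.03],"spin": 0}])

```text
time_s: 11.2
ee_pos: [0.5974, -0.0419, 0.0775]
orientation: [-1.322, 2.85, -0.001]
contact_force: [-0.9, -0.2, -0.3]
width: -0.002
```

Request:
arm_command(moves=[{"gripper": 0,"xyz": [0.001,0,0],"spin": 0},{"gripper": 0,"xyz": [0.002,0,0],"spin": 0},{"gripper": 0,"xyz": [0.002,0,0],"spin": 0}])

```text
time_s: 11.5
ee_pos: [0.5964, -0.0422, 0.0773]
orientation: [-1.323, 2.849, -0.0]
contact_force: [0.3, -0.2, 0.2]
width: 0.002
```

Request:
arm_command(moves=[{"gripper": 0,"xyz": [0.001,0,0],"spin": 0},{"gripper": 0,"xyz": [0.001,0,0],"spin": 0},{"gripper": 0,"xyz": [0.001,0,0],"spin": 0}])

```text
time_s: 11.8
ee_pos: [0.5955, -0.0432, 0.077]
orientation: [1.323, -2.849, -0.0]
contact_force: [-0.4, 0.2, 0.2]
width: -0.001
```

Request:
arm_command(moves=[{"gripper": 0,"xyz": [0.001,0,0],"spin": 0},{"gripper": 0,"xyz": [0.001,0,0],"spin": 0},{"gripper": 0,"xyz": [0.001,0,0],"spin": 0}])

```text
time_s: 12.1
ee_pos: [0.5946, -0.0442, 0.077]
orientation: [1.323, -2.849, 0.0]
contact_force: [-0.2, 0.3, -0.4]
width: -0.002
```

Request:
arm_command(moves=[{"gripper": 0,"xyz": [0.001,0,0],"spin": 0},{"gripper": 0,"xyz": [0.001,0,0],"spin": 0},{"gripper": 0,"xyz": [0.001,0,0],"spin": 0}])

```text
time_s: 12.4
ee_pos: [0.5941, -0.0448, 0.077]
orientation: [1.323, -2.849, 0.0]
contact_force: [-0.6, 0.4, -0.5]
width: 0.001
```

Request:
arm_command(moves=[{"gripper": 0,"xyz": [0.001,0,0],"spin": 0},{"gripper": 0,"xyz": [0.001,0,0],"spin": 0},{"gripper": 0,"xyz": [0.001,0,0],"spin": 0}])

```text
time_s: 12.7
ee_pos: [0.5936, -0.0455, 0.0771]
orientation: [-1.323, 2.849, -0.0]
contact_force: [0.4, 0.5, 0.0]
width: -0.002
```

Request:
arm_command(moves=[{"gripper": 0,"xyz": [0.001,0,0],"spin": 0},{"gripper": 0,"xyz": [0.001,0,0],"spin": 0},{"gripper": 0,"xyz": [0.001,0,0],"spin": 0}])

```text
time_s: 13.0
ee_pos: [0.593, -0.0463, 0.0771]
orientation: [-1.323, 2.849, -0.0]
contact_force: [0.1, -0.3, -1.0]
width: 0.001
```

Run:
```python
from h import *
f=snap("wrist","w4"); g=snap("scene","s4"); h=snap("side","d4")
a=g["image"][180:250,210:305]; b=h["image"][165:240,255:335]
A=cv2.resize(a,(760,560),interpolation=cv2.INTER_CUBIC);B=cv2.resize(b,(597,560),interpolation=cv2.INTER_CUBIC)
cv2.imwrite("pics/c4.png",cv2.resize(np.hstack([A,B]),None,fx=.58,fy=.58))
```

```text
(no output)
```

View pics/w4.png

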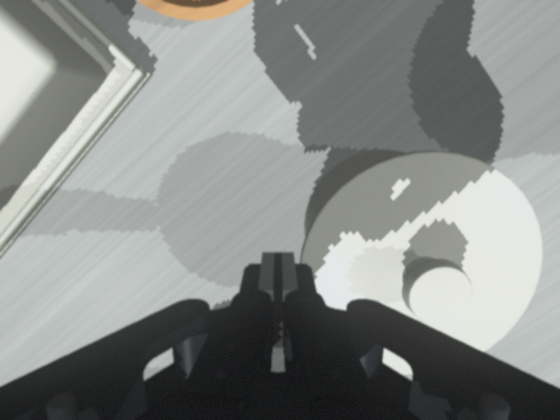

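View pics/c4.png

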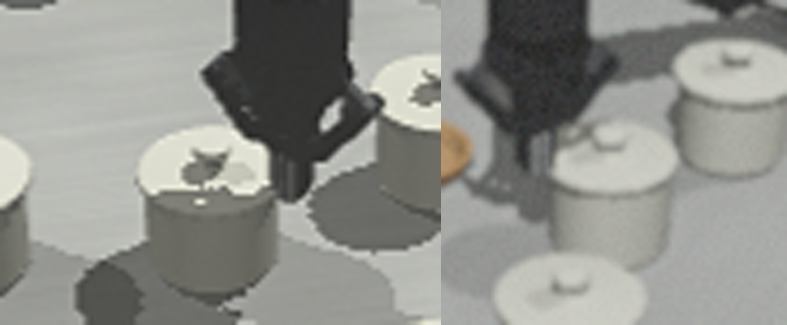

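The lid's left overhang on its pot has grown (crop 137 against 143), so it may already have slid home on the light push. I'll back off and look before pushing further.

Request:
arm_command(moves=[{"gripper": 0,"xyz": [-0.005,0,0],"spin": 0},{"gripper": 0,"xyz": [-0.02,0,0],"spin": 0},{"gripper": 0,"xyz": [-0.03,0,-0.02],"spin": -0.1},{"gripper": 0,"xyz": [-0.05,0,-0.06],"spin": -0.2},{"gripper": 0,"xyz": [-0.07,0,-0.1],"spin": -0.3},{"gripper": 0,"xyz": [-0.07,0,-0.14],"spin": -0.4},{"gripper": 0,"xyz": [-0.07,0,-0.18],"spin": -0.5},{"gripper": 0,"xyz": [-0.07,0,-0.22],"spin": -0.6},{"gripper": 0,"xyz": [-0.07,0,-0.26],"spin": -0.7}])

```text
time_s: 14.05
ee_pos: [0.6386, 0.009, 0.3391]
orientation: [-2.226, 2.215, -0.0]
contact_force: [0.2, 0.1, -0.7]
width: 0.003
```

Request:
arm_command(moves=[{"gripper": 0,"xyz": [0.0,0.04,-0.03],"spin": 0},{"gripper": 0,"xyz": [0.0,0.08,-0.06],"spin": 0},{"gripper": 0,"xyz": [0.0,0.12,-0.085],"spin": 0},{"gripper": 0,"xyz": [0.0,0.14,-0.085],"spin": 0},{"gripper": 0,"xyz": [0.0,0.14,-0.085],"spin": 0}])

```text
time_s: 14.55
ee_pos: [0.4972, 0.0092, 0.4246]
orientation: [-2.221, 2.219, -0.007]
contact_force: [-0.1, -0.1, 0.2]
width: 0.002
```

Run:
```python
from lids import *
f=snap("wrist","w5"); g=snap("scene","s5"); h=snap("side","d5")
s=manip.read_state(); print(s["time_s"],s["ee_pos"],s["contact_force"])
lids(f)
a=g["image"][180:250,210:305]; b=h["image"][165:240,255:335]
A=cv2.resize(a,(760,560),interpolation=cv2.INTER_CUBIC);B=cv2.resize(b,(597,560),interpolation=cv2.INTER_CUBIC)
cv2.imwrite("pics/c5.png",cv2.resize(np.hstack([A,B]),None,fx=.58,fy=.58))
```

```text
14.7 [0.49877811 0.00792674 0.42168088] [-0.75504455 -0.65572046 -1.20631063]
px [218. 166.] ctr [0.4964 0.0898] r 0.0506 rms 0.00046 ell [496.4  89.8] [100.6 101.9] 106
px [480. 149.] ctr [ 0.5202 -0.2675] r 0.0503 rms 0.00038 ell [ 520.2 -267.5] [100.4 100.9] 115
px [ 75. 124.] ctr [0.5529 0.2789] r 0.0504 rms 0.00037 ell [552.9 278.9] [100.7 101.1] 92
px [353. 122.] ctr [ 0.5542 -0.093 ] r 0.0504 rms 0.00055 ell [554.2 -93. ] [100.1 101.7] 111
```

View pics/w5.png

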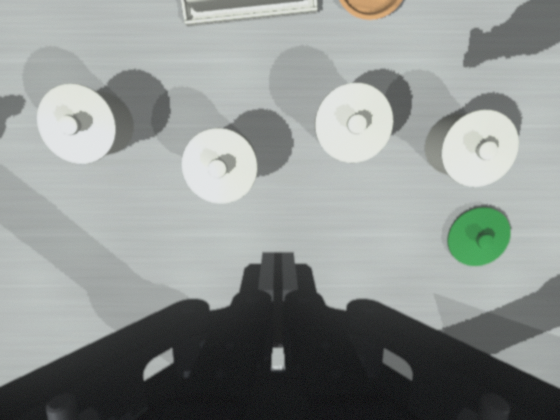

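View pics/c5.png

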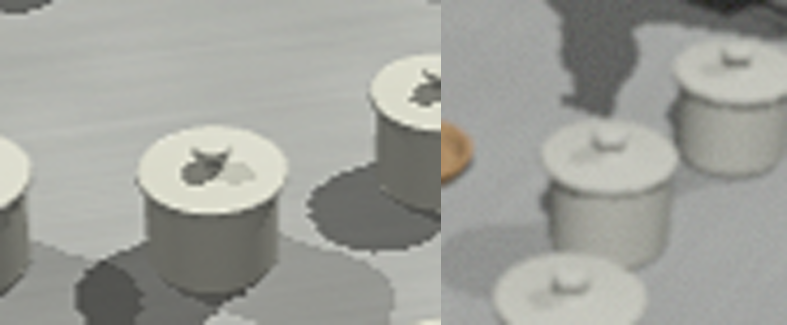

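Lid B moved (−3.5, −3.0) mm. Its outline is now as round as the others', and it overhangs its pot on both sides in both views. To confirm it is seated, I'll press the former high side again; a seated lid should be firm at about 81 mm.

Request:
arm_command(moves=[{"gripper": 0,"xyz": [0.008,-0.009,0.04],"spin": 0},{"gripper": 0,"xyz": [0.017,-0.018,0.08],"spin": 0},{"gripper": 0,"xyz": [0.026,-0.028,0.12],"spin": 0},{"gripper": 0,"xyz": [0.035,-0.038,0.16],"spin": 0},{"gripper": 0,"xyz": [0.044,-0.048,0.2],"spin": 0},{"gripper": 0,"xyz": [0.053,-0.058,0.24],"spin": 0},{"gripper": 0,"xyz": [0.063,-0.07,0.28],"spin": 0},{"gripper": 0,"xyz": [0.0725,-0.0795,0.31],"spin": 0},{"gripper": 0,"xyz": [0.0725,-0.0795,0.322],"spin": 0},{"gripper": 0,"xyz": [0.0725,-0.0795,0.322],"spin": 0}])

```text
time_s: 15.7
ee_pos: [0.5756, -0.0644, 0.0967]
orientation: [2.218, -2.221, -0.01]
contact_force: [-0.7, 0.1, -0.5]
width: -0.001
```

Request:
arm_command(moves=[{"gripper": 0,"xyz": [0,0,0.002],"spin": 0},{"gripper": 0,"xyz": [0,0,0.004],"spin": 0},{"gripper": 0,"xyz": [0,0,0.006],"spin": 0},{"gripper": 0,"xyz": [0,0,0.008],"spin": 0},{"gripper": 0,"xyz": [0,0,0.008],"spin": 0},{"gripper": 0,"xyz": [0,0,0.008],"spin": 0}])

```text
time_s: 16.3
ee_pos: [0.5776, -0.0652, 0.0925]
orientation: [-2.22, 2.223, -0.001]
contact_force: [0.9, 1.4, -0.2]
width: -0.001
```

Request:
arm_command(moves=[{"gripper": 0,"xyz": [0,0,0.002],"spin": 0},{"gripper": 0,"xyz": [0,0,0.004],"spin": 0},{"gripper": 0,"xyz": [0,0,0.006],"spin": 0},{"gripper": 0,"xyz": [0,0,0.006],"spin": 0}])

```text
time_s: 16.7
ee_pos: [0.5771, -0.0651, 0.0855]
orientation: [2.22, -2.222, -0.001]
contact_force: [1.0, 0.6, 0.3]
width: 0.001
```

Request:
arm_command(moves=[{"gripper": 0,"xyz": [0,0,0.001],"spin": 0},{"gripper": 0,"xyz": [0,0,0.002],"spin": 0},{"gripper": 0,"xyz": [0,0,0.003],"spin": 0},{"gripper": 0,"xyz": [0,0,0.003],"spin": 0}])

```text
time_s: 17.1
ee_pos: [0.5774, -0.0651, 0.0829]
orientation: [2.22, -2.223, -0.0]
contact_force: [-0.3, -0.5, 0.6]
width: 0.002
```

Request:
arm_command(moves=[{"gripper": 0,"xyz": [0,0,0.001],"spin": 0},{"gripper": 0,"xyz": [0,0,0.002],"spin": 0},{"gripper": 0,"xyz": [0,0,0.002],"spin": 0}])

```text
time_s: 17.4
ee_pos: [0.5776, -0.0651, 0.0812]
orientation: [-2.22, 2.223, -0.0]
contact_force: [0.1, -0.1, 0.9]
width: 0.002
```

Request:
arm_command(moves=[{"gripper": 0,"xyz": [0,0,0.001],"spin": 0},{"gripper": 0,"xyz": [0,0,0.001],"spin": 0},{"gripper": 0,"xyz": [0,0,0.001],"spin": 0}])

```text
time_s: 17.7
ee_pos: [0.5777, -0.0651, 0.0812]
orientation: [2.22, -2.222, 0.0]
contact_force: [-2.0, -0.5, 5.6]
width: -0.001
```

It is firm at 81.2 mm with 5.6 N and does not rock, so the lid is seated. I'll back off straight up.

Request:
arm_command(moves=[{"gripper": 0,"xyz": [0,0,-0.003],"spin": 0},{"gripper": 0,"xyz": [0,0,-0.02],"spin": 0},{"gripper": 0,"xyz": [0,0.01,-0.06],"spin": 0},{"gripper": 0,"xyz": [0,0.02,-0.1],"spin": 0},{"gripper": 0,"xyz": [0,0.03,-0.14],"spin": 0},{"gripper": 0,"xyz": [0,0.04,-0.18],"spin": 0},{"gripper": 0,"xyz": [-0.02,0.05,-0.22],"spin": 0},{"gripper": 0,"xyz": [-0.04,0.06,-0.26],"spin": 0},{"gripper": 0,"xyz": [-0.07,0.08,-0.3],"spin": 0},{"gripper": 0,"xyz": [-0.07,0.08,-0.34],"spin": 0}])

```text
time_s: 18.7
ee_pos: [0.4951, 0.0103, 0.4213]
orientation: [2.228, -2.214, -0.002]
contact_force: [0.4, 0.9, 0.8]
width: 0.002
```

Request:
arm_command(moves=[{"gripper": 0,"xyz": [0,0,0],"spin": 0},{"gripper": 0,"xyz": [0,0,0],"spin": 0},{"gripper": 0,"xyz": [0,0,0],"spin": 0}])

```text
time_s: 19.0
ee_pos: [0.497, 0.0043, 0.4185]
orientation: [2.218, -2.222, -0.003]
contact_force: [0.0, -1.1, -0.2]
width: -0.001
```

Run:
```python
from lids import *
f=snap("wrist","w6"); g=snap("scene","s6")
s=manip.read_state(); print(s["time_s"],s["ee_pos"],s["contact_force"])
lids(f)
a=cv2.absdiff(g["image"],load("scene0")["image"])
i=g["image"][170:300,160:400]; cv2.imwrite("pics/c6.png",cv2.resize(i,None,fx=3.3,fy=3.3,interpolation=cv2.INTER_CUBIC))
```

```text
19.1 [0.49683507 0.00419871 0.41791126] [-0.85765374  0.61358517  1.3339491 ]
px [215. 165.] ctr [0.4963 0.0898] r 0.0506 rms 0.00048 ell [496.3  89.8] [100.6 101.8] 106
px [480. 146.] ctr [ 0.5203 -0.2676] r 0.0504 rms 0.00043 ell [ 520.3 -267.6] [100.5 101.1] 141
px [ 69. 122.] ctr [0.553  0.2788] r 0.0504 rms 0.00038 ell [553.  278.7] [100.6 101.1] 103
px [351. 121.] ctr [ 0.5542 -0.093 ] r 0.0505 rms 0.00051 ell [554.2 -93. ] [100.2 101.9] 112
```

View pics/c6.png

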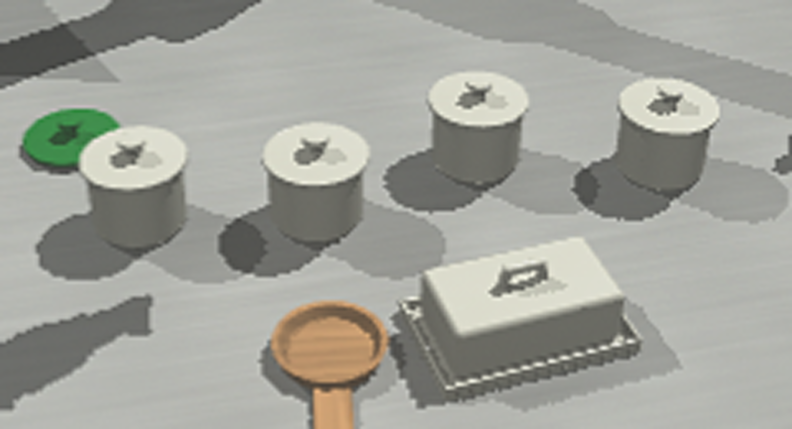

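All four pots stand where they were with flat lids, and the bystanders are untouched, so I'm handing in.

```bash
python3 -c "
from plant import manip
print(manip.close_job(), manip.read_state()['time_s'])"
```

```text
the job is handed in; nothing more can be done
the job is handed in; nothing more can be done
```

The crooked lid was on the second pot from the robot's right (about x 0.554, y −0.093). It now sits flat in its mouth, and I handed the job in at about 19 s.

- **Finding it:** The pictures pointed to that lid, so I pressed it first. On its high side it rocked from 88.5 mm down to 86.2 mm under about 1 N, then stopped hard. Two more presses put the high side at about 50° from +x toward +y.
- **Pushing it home:** I pushed the lid's edge from the high side toward the low side, and it slid about 4.6 mm. The push never rose above the roughly 1 N of force noise, so I did not feel it drop. I noticed the move in the camera views and stopped there.
- **Last checks:** The former high side is now firm at 81.2 mm under 5.6 N, which matches a seated lid. The other three lids are within 0.4 mm of where they first measured, and the last scene picture shows the pots and nearby things in place.
- **Not checked:** I did not press the other three lids. I relied on exactly one being unseated and on their outlines looking flat. The seated lid may be about 2 mm off its pot's centre, which is within the ring's play.

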